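Hardness check on a relief tile

ROBOT

A 6-joint arm with a two-finger parallel gripper is mounted at the origin on the work surface. World frame = base frame: x ahead of the robot, y to its left, z up, the work surface at z = 0. Lengths are in m, angles in rad, forces in N, time in s.
With the tool pointing down it reaches from about 0.325 to 0.775 m from the base axis. Payload 5.5 kg.
Tool frame: the origin (TCP) lies midway between the tips of the shut fingers; the grasp point (between the pads) lies 19 mm behind it (arm.grip_point_offset is the z of the grasp point in the tool frame, in m); z points along the fingers, y is the line along which they close (so a half turn about z gives the same grasp; the last joint's range is limited). The gripper opens to 85 mm and grips with 20 to 120 N. Pads are 22 mm wide; open, the fingers measure 114 mm over their backs; the gripper's body (76 mm by 85 mm) begins 54 mm behind the grasp point. The pads swing forward as they close: fully open they stand 13 mm farther back than shut.
Start: joints at [1.167, 0.091, 1.231, -0, 1.82, -0.057], TCP at [0.204, 0.564, 0.231] pointing down, gripper open.
Joint ranges: [-2.87, 2.87], [-0.86, 2.18], [0.17, 2.46], [-1.51, 4.65], [0.06, 2.69], [-2.65, 2.65]. Speed limits (rad/s): [2.57, 2.57, 3.01, 3.14, 3.14, 3.14].

INTERFACE

Orientations are given as a rotation vector (axis times angle).
In Python, from station import arm, imaging, hand_in gives the robot as it stands.
- The arm moves only by the shell command python3 -m jog 'ROWS' [FORCE]. ROWS is JSON, a list that holds one entry, the list of rows, each a list of 7 numbers: the shift along the tool's x, y, z as a fraction of full scale, then the turn, a rotation vector about the tool's x, y, z as a fraction of full scale, then the finger opening in mm, from 0 to 85.4. A call has 1 to 5 rows; each row is the pose to reach, as a shift and turn from the pose commanded when the call began, along the tool's axes at that moment, turning the shorter way round; what a row does not reach only later rows make up. Full scale, the value 1, is 0.25 m for a shift and 180 degrees for a turn. A row lasts 1/8 s, in which the tool goes at most 62.5 mm and 10.7 degrees, less where a joint would pass 70% of its speed; a pose out of reach is approached as far as the arm can. A call with a number of a shift or a turn outside -1 to 1 is refused whole. A call with a gripper value outside its range is refused whole. The fingers move at their own pace and stop on an object; FORCE is the grip in N (left out, the last holds). Time passes only in rows, so rows that repeat a pose let the fingers close. It gives the time, the measured TCP pose, the force, the opening and the grip force at its end, in the units of the state.
- arm.read_state(): the state, without advancing time (a new reading comes with each control period).
- imaging.grab_frame(name): name is "side" or "top" or "wrist"; returns (picture, depth): 384x512x3 uint8, red, green, blue; 384x512 float32, m along the optical axis (not along the pixel's ray), 0 where there is no reading.
- imaging.camera_info(name): a dict with "intrinsics" (3x3 intrinsics, pixels), "dist_coeffs" ([k1, k2, p1, p2, k3] as OpenCV has them; the pictures are not rectified), "rvec" (rotation vector, rad) and "tvec" (3), from world to camera coordinates, as OpenCV has them; the wrist camera has in their place "T_tool_cam" (4x4, takes a point from camera to tool coordinates, whose origin is the TCP and whose axes are the flange's). Camera axes: x right, y down, z forward; pixel columns grow to the right and rows downward; lengths in m; the calibration is good to about 2 mm. A picture is of the moment at which its call begins: read the wrist's pose just before it. camera_info takes no time and is no camera call.
- hand_in(): hands the job in; it is judged then, once.
The state is a dict: "time_s": time; "joints": joint angles; "dq": joint speeds; "joint_torque": joint torques, N m; "eef_pos": TCP position; "orientation": TCP orientation; "ft_force": force on the tool from outside, world axes, zero at the start; "torque": the same for the moment, N m; "width": finger opening in m; "finger_force": force on a finger pad.
Only numpy, scipy, OpenCV 4.12 (cv2) and the standard library are available. Lean on these libraries where they do the work, as an engineer would, in place of code of your own. Each camera call takes 0.05 s, during which the arm holds its last target. There are 200 camera calls.

TASK

Lift the yellow spring gauge up and off its hook, without dropping it, and hold its tip on the red dot of the relief tile, with the gauge square to the tile's sloping face and pressed gently so that its spring plunger is pushed about half way in, never rammed to its stop. Finish still gripping the gauge steadily like that, and leave the tile's slope, the jar, the figurine and the wooden modelling knife as they are.

Things in the scene. Friction and masses are not known exactly. Their poses are not given: they have to be found in the camera images.
- gauge: Spring gauge, 0.15 kg, hung tip down. Origin: on its axis at the handle's top; z up the axis. Yellow handle 18 (x) x 26 (y) mm, z -60 to 0; dark barrel 20 mm dia to z -92; red plunger, 8 mm ball tip, to z -118. On top a steel loop 10 x 26 mm, flush with the handle's y faces, to z 28; window 18 wide, 24 high (z 0 to 24), hook wire through it along x. Grip across y at z 0, astride the wire.
- plunger (a joint): Travel of the gauge's plunger into its barrel: 0 m free, 0.016 m at its stop. The spring gives 400 N/m without preload, so half way in (0.008 m) is 3.2 N.
- gauge_tip (a point): Lowest point of the plunger's ball tip, on the gauge's axis, 118 mm below the gauge's origin when free; z along the gauge's axis, up the gauge.
- stand: Fixed hook stand. Origin on the table under the hanging gauge, z up. Base plate 110 x 110 x 14 mm (x 20 to 130), post 14 mm dia at x +80, 223 mm high. Level wire 5 mm dia at 215 mm height runs from the post to -x, over the origin, to x -19 mm where its end turns up 5 mm. To free the gauge raise it about 12 mm (8 to 17), then draw it to the stand's -x.
- easel: Fixed wooden rest that carries the tile: base 210 x 210 x 18 mm, two side cheeks up to 113 mm high at x +45, y +-100 mm. Origin on the table under its middle, z up; the tile's hinge lies along y at x -90 mm, 30 mm high, so the tile slopes up towards +x and faces up and towards -x.
- tile: Grey fired relief tile 160 x 160 mm on a plywood board 180 x 180 mm, on a stiff friction hinge that stays as set, sloping 0.15 to 0.5 rad. Origin at the middle of the hinge line on the near edge; x up the slope, y along the hinge, z square out of the face; flat face at z 28 mm, reliefs up to 5 mm higher, none within 25 mm of the dot.
- dot (a point): Centre of the red dot, 20 mm in diameter, flat on the tile's face (95, 25, 28 mm in the tile's frame); z square out of the face, x up the slope.
- jar: Bystander: blue glaze jar, 52 mm in diameter, 75 mm high; origin at the centre of its underside.
- figurine: Bystander: small terracotta figurine, 52 mm in diameter, 99 mm high; origin at the centre of its underside.
- knife: Bystander: flat wooden modelling knife, 160 x 22 x 8 mm, lying along its x; origin at the centre of its underside.
Not all that is in view belongs to the job. Of the things that look like the gauge, the middle-sized one is meant. What is shaped like the stand but purple is not meant.

How it is judged:
By the outcome, as a careful person would: the job done as asked, in the order asked, and still so for the second after the job is handed in, while the arm keeps its last pose, push and grip.
It also fails if it takes over 51 s, if anything falls off the work surface, if the arm or the gripper's body presses on something with over 40 N, if the wrist force passes 120 N, or if a joint passes its speed limit or range.

## Working session

There is one attempt and no reset: what is moved stays moved. The work goes in short steps, Python scripts to look and compute and a shell command to move; the robot and the scene stay as the last step left them, time stands still between calls to the robot, and variables do not carry over. Pictures are saved under pics/ and viewed, at most 10 in all, crops included, and the job is handed in when it is done.

```bash
ls; mkdir -p pics; python3 - <<'E'
from station import arm, imaging
import cv2,numpy as np
for n in("side","top"):
    p,d=imaging.grab_frame(n); cv2.imwrite(f"pics/{n}0.png",p[...,::-1]); np.savez(f"{n}0.npz",p=p,d=d)
    i=imaging.camera_info(n); print(n,i)
print(arm.read_state()); print(imaging.camera_info("wrist"), arm.grip_point_offset)
E
```

```text
pics
side {'intrinsics': array([[476.51557633,   0.        , 252.80397658],
       [  0.        , 476.51557633, 192.79370082],
       [  0.        ,   0.        ,   1.        ]]), 'dist_coeffs': array([-0.04431399,  0.        ,  0.        ,  0.        ,  0.        ]), 'rvec': array([ 2.28145459, -0.25913019,  0.08671914]), 'tvec': array([-0.52331265,  0.1529905 ,  1.17922364])}
top {'intrinsics': array([[424.93091956,   0.        , 258.32978543],
       [  0.        , 424.93091956, 196.14412783],
       [  0.        ,   0.        ,   1.        ]]), 'dist_coeffs': array([-0.12370561,  0.        ,  0.        ,  0.        ,  0.        ]), 'rvec': array([ 2.12703515, -2.10455867,  0.18968451]), 'tvec': array([-0.06982755,  0.55429698,  1.08245311])}
{'time_s': 0.1, 'joints': array([ 1.16729526e+00,  9.18052839e-02,  1.23181353e+00, -3.71351134e-05,
        1.81981909e+00, -5.67030498e-02]), 'dq': array([ 7.14856661e-05, -2.34580698e-03, -1.20644312e-03, -9.53155423e-05,
        9.75330687e-04, -4.19321208e-04]), 'joint_torque': array([ 2.63189446e-03, -4.60216391e+01, -4.19219434e+01, -1
[... 279 characters left out ...]
 0.05088395,  0.04738387]), 'finger_force': 0.0, 'width': 0.0852739069244802}
{'intrinsics': array([[270.05895192,   0.        , 254.5278924 ],
       [  0.        , 270.05895192, 191.90545993],
       [  0.        ,   0.        ,   1.        ]]), 'dist_coeffs': array([-0.03867545,  0.        ,  0.        ,  0.        ,  0.        ]), 'T_tool_cam': array([[ 7.00401133e-04, -9.47123288e-01, -3.20869112e-01,
         8.20603240e-02],
       [ 9.99999355e-01,  9.50311487e-04, -6.22252037e-04,
         1.07155588e-03],
       [ 8.94274998e-04, -3.20868469e-01,  9.47123342e-01,
        -1.41514170e-01],
       [ 0.00000000e+00,  0.00000000e+00,  0.00000000e+00,
         1.00000000e+00]])} -0.0187
```

View pics/side0.png

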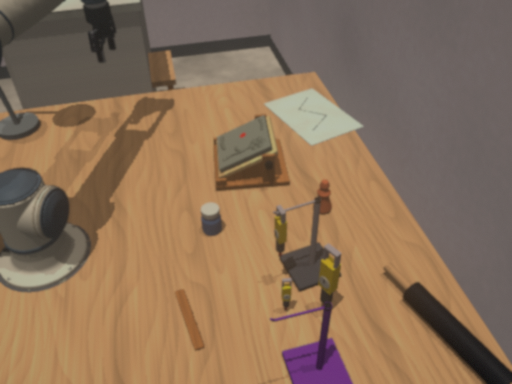

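View pics/top0.png

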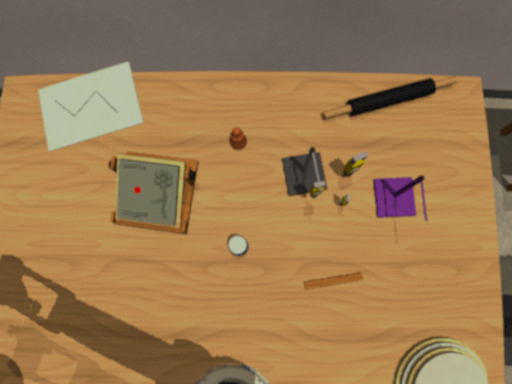

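The side view shows these gauge lookalikes:
- Hung on the grey stand at (280,230); top view (318,188).
- A big one at (330,275); top view (355,163).
- A small one at (286,292); top view (341,199).

By size and by being on the grey stand, I choose the hung one. The purple stand at (318,365) is the decoy. I'll check the choice in a crop.

```bash
cat > h.py <<'E'
import numpy as np,cv2
from station import arm,imaging
from scipy.spatial.transform import Rotation as R
def cam(n,st=None):
    i=imaging.camera_info(n)
    if n=="wrist":
        T=np.eye(4);T[:3,:3]=R.from_rotvec(st["orientation"]).as_matrix();T[:3,3]=st["eef_pos"]
        T=T@i["T_tool_cam"]
    else:
        T=np.eye(4);T[:3,:3]=cv2.Rodrigues(i["rvec"])[0];T[:3,3]=i["tvec"];T=np.linalg.inv(T)
    return i["intrinsics"],i["dist_coeffs"],T
def ray(c,uv):
    K,D,T=c
    q=cv2.undistortPoints(np.array([[uv]],float),K,D)[0,0]
    return T[:3,3],T[:3,:3]@np.array([q[0],q[1],1.])
def plane(c,uv,z):
    o,d=ray(c,uv); return o+d*(z-o[2])/d[2]
def depthpt(c,uv,d):
    o,r=ray(c,uv); return o+r*d
def tri(c1,u1,c2,u2):
    o1,d1=ray(c1,u1);o2,d2=ray(c2,u2)
    s=np.linalg.lstsq(np.c_[d1,-d2],o2-o1,rcond=None)[0]
    a=o1+d1*s[0];b=o2+d2*s[1]; return (a+b)/2,np.linalg.norm(a-b)
def proj(c,P):
    K,D,T=c;M=np.linalg.inv(T)
    return cv2.projectPoints(np.atleast_2d(P).astype(float),cv2.Rodrigues(M[:3,:3])[0],M[:3,3],K,D)[0][:,0]
def cloud(c,d,uvs):
    K,D,T=c
    uvs=np.asarray(uvs,float);q=cv2.undistortPoints(uvs[:,None],K,D)[:,0]
    z=d[uvs[:,1].astype(int),uvs[:,0].astype(int)]
    P=np.c_[q*z[:,None],z]
    return (P@T[:3,:3].T+T[:3,3])[z>0]
def comps(m,amin=8):
    n,l,s,ce=cv2.connectedComponentsWithStats(m.astype(np.uint8))
    return [(ce[i].round(1),s[i],l==i) for i in range(1,n) if s[i][4]>=amin]
E
python3 - <<'E'
from h import *
for n in("side","top"):
    f=np.load(f"{n}0.npz");p,d=f["p"],f["d"];c=cam(n)
    h=cv2.cvtColor(p,cv2.COLOR_RGB2HSV);H,S,V=h[...,0],h[...,1],h[...,2]
    print(n,"cam",c[2][:3,3].round(3))
    for nm,m in(("yel",(H>=22)&(H<=34)&(S>130)),("red",((H<4)|(H>174))&(S>170)&(V>100)),("blue",(H>105)&(H<125)&(S>60)),("purple",(H>128)&(H<155)&(S>100))):
        for ce,s,l in comps(m):
            P=cloud(c,d,np.argwhere(l)[:,::-1]);
            if len(P): print(nm,ce,s,np.median(P,0).round(3),P.min(0).round(3),P.max(0).round(3))
a=cv2.resize(np.load("side0.npz")["p"][195:315,260:350],None,fx=4,fy=4,interpolation=2)
b=cv2.resize(np.load("top0.npz")["p"][140:215,275:375],None,fx=4,fy=4,interpolation=2)
o=np.zeros((480,760,3),np.uint8);o[:,:360]=a;o[:300,360:760]=b
cv2.imwrite("pics/crop.png",o[...,::-1])
E
```

```text
side cam [ 0.362 -0.88   0.884]
yel [278.7 222. ] [276 216   7  14  51] [ 0.548 -0.215  0.193] [ 0.544 -0.221  0.177] [ 0.553 -0.199  0.202]
yel [281.9 234.2] [280 233   5   4   8] [ 0.554 -0.219  0.16 ] [ 0.549 -0.22   0.155] [ 0.558 -0.217  0.166]
yel [328.7 271.8] [320 257  18  37 337] [ 0.624 -0.32   0.142] [ 0.611 -0.332  0.014] [ 0.661 -0.186  0.164]
yel [286.  288.8] [282 285   9   9  66] [ 0.543 -0.3    0.083] [ 0.533 -0.302  0.067] [ 0.551 -0.29   0.088]
purple [318.5 308.3] [311 306  14   5  19] [ 0.555 -0.449  0.217] [ 0.541 -0.452  0.215] [ 0.563 -0.447  0.22 ]
purple [316.2 363.6] [ 283  326   69   58 2237] [ 0.566 -0.448  0.014] [ 0.509 -0.493  0.008] [ 0.62  -0.392  0.169]
top cam [ 0.34  -0.079  1.167]
yel [352.7 165.6] [345 159  20  16 146] [ 0.62  -0.297  0.145] [ 0.609 -0.328  0.059] [ 0.631 -0.288  0.186]
yel [313.6 190.1] [310 186  10  10  51] [ 0.545 -0.195  0.185] [ 0.541 -0.208  0.143] [ 0.558 -0.191  0.21 ]
yel [322.5 188.2] [321 187   4   4  11] [ 0.549 -0.216  0.193] [ 0.545 -0.245  0.016] [ 0.587 -0.21   0.212]
yel [343.9 200.5] [342 196   5   9  27] [ 0.538 -0.287  0.085] [ 0.533 -0.293  0.063] [ 0.551 -0.284  0.098]
yel [178.8 215.6] [177 213   4   6  10] [0.5   0.147 0.051] [0.495 0.144 0.047] [0.507 0.153 0.056]
yel [427. 342.] [425 341   5   4  12] [ 0.17  -0.518  0.017] [ 0.166 -0.523  0.012] [ 0.173 -0.511  0.02 ]
yel [419.3 345.6] [416 342   8   7  18] [ 0.162 -0.495  0.018] [ 0.155 -0.507  0.014] [ 0.17  -0.486  0.021]
yel [412.8 350.5] [411 348   5   6  10] [ 0.15  -0.478  0.019] [ 0.142 -0.482  0.015] [ 0.156 -0.472  0.022]
yel [402.8 362.7] [401 360   4   7  14] [ 0.117 -0.451  0.017] [ 0.109 -0.454  0.005] [ 0.125 -0.446  0.02 ]
red [137.  189.4] [135 187   5   6  25] [0.562 0.252 0.096] [0.555 0.246 0.091] [0.567 0.259 0.102]
purple [394.7 196.5] [ 374  178   47   39 1424] [ 0.563 -0.439  0.014] [ 0.51  -0.499  0.004] [ 0.619 -0.389  0.222]
```

View pics/crop.png

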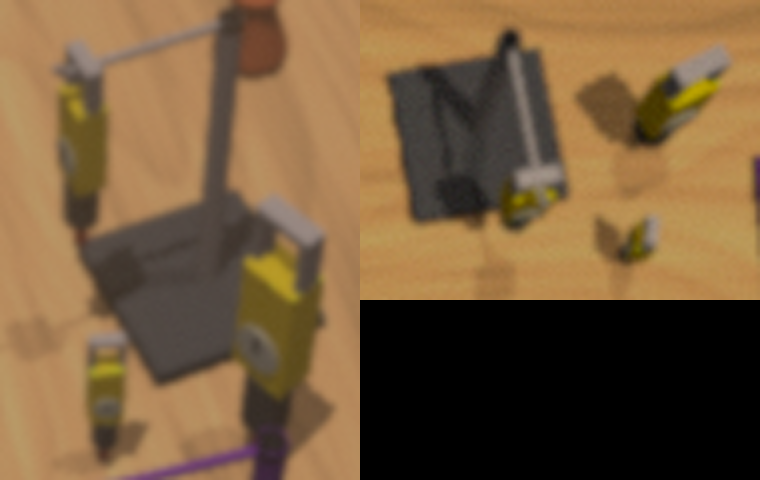

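The crop shows the chosen gauge: its loop is threaded on the grey stand's wire, tip down. The big and small ones stand free. The wire runs from the post top (312,150) to the loop (319,184) in the top view. Next I measure the stand, the tile plane and the dot.

```bash
python3 - <<'E'
from h import *
ct,cs=cam("top"),cam("side");f=np.load("top0.npz");p,d=f["p"],f["d"];g=np.load("side0.npz");ps,ds=g["p"],g["d"]
print("post",tri(ct,(312.3,149.5),cs,(318,198.5)))
print("loop top mid",tri(ct,(319.3,184.3),cs,(281,208.5)))
# base plate
h=cv2.cvtColor(p,cv2.COLOR_RGB2HSV)
m=(h[...,2]<95)&(h[...,1]<80);m[:140]=0;m[205:]=0;m[:,:275]=0;m[:,332:]=0
l=max(comps(m),key=lambda c:c[1][4]);print(l[0],l[1])
P=cloud(ct,d,np.argwhere(l[2])[:,::-1]);Q=P[(P[:,2]>.005)&(P[:,2]<.025)]
r=cv2.minAreaRect((Q[:,:2]*1000).astype(np.float32));print("plate",r,np.median(Q[:,2]),cv2.boxPoints(r).round(0).tolist())
# tile plane, both cams
for n,c,pp,dd,box in(("top",ct,p,d,(120,162,178,222)),("side",cs,ps,ds,(222,125,270,165))):
    hh=cv2.cvtColor(pp,cv2.COLOR_RGB2HSV);mm=np.zeros(hh.shape[:2],bool);x0,y0,x1,y1=box;mm[y0:y1,x0:x1]=1
    mm&=(hh[...,1]<70)
    C=cloud(c,dd,np.argwhere(mm)[:,::-1]);k=np.ones(len(C),bool)
    for _ in range(8):
        o=C[k].mean(0);nn=np.linalg.svd(C[k]-o,full_matrices=False)[2][2];nn*=np.sign(nn[2]);e=(C-o)@nn
        k=abs(e)<max(.002,np.std(e[k])*1.5)
    print(n,len(C),k.sum(),"n",nn.round(4),"tilt",np.arccos(nn[2]).round(3),"az",np.arctan2(nn[1],nn[0]).round(3),"o",o.round(4),np.std(e[k]).round(4))
    q=cv2.minAreaRect((C[k][:,:2]*1000).astype(np.float32));print(q)
    rm=((hh[...,0]<6)|(hh[...,0]>172))&(hh[...,1]>110)&(hh[...,2]>70)
    rm[:110]=0;rm[230:]=0;rm[:,:110]=0;rm[:,280:]=0
    for ce,s,lm in comps(rm,4):
        if np.ptp(np.argwhere(lm)[:,0])<12:
            oo,rr=ray(c,ce);print("dot",ce,s,oo+rr*((o-oo)@nn)/(rr@nn))
E
```

```text
post (array([ 0.63634005, -0.19075671,  0.2174163 ]), np.float64(0.002345390015726022))
loop top mid (array([ 0.55282061, -0.20515372,  0.22081897]), np.float64(0.0027649265764652766))
[301.7 172.3] [ 283  149   41   46 1168]
plate ((629.0005493164062, -189.6481475830078), (105.697265625, 104.98287200927734), 9.831661224365234) 0.014056190491024356 [[568.0, -147.0], [586.0, -250.0], [690.0, -232.0], [672.0, -129.0]]
top 3153 1949 n [-0.4204  0.0526  0.9058] tilt 0.437 az 3.017 o [0.557  0.2238 0.0954] 0.0011
((555.5491333007812, 224.08575439453125), (153.27737426757812, 141.55209350585938), 84.6209945678711)
dot [137.  189.5] [134 186   7   8  40] [0.5613281  0.2525248  0.09576991]
side 1446 950 n [-0.4223  0.0476  0.9052] tilt 0.439 az 3.029 o [0.5576 0.2119 0.0963] 0.001
((561.1883544921875, 217.80050659179688), (153.93310546875, 132.60572814941406), 81.09977722167969)
dot [242.2 134.7] [240 133   5   4  15] [0.56146745 0.24974932 0.09613183]
```

```bash
cat >> h.py <<'E'
def togo(pos,Rt,st=None):
    st=st or arm.read_state();R0=R.from_rotvec(st["orientation"]);
    if not isinstance(Rt,R): Rt=R.from_matrix(Rt)
    s=R0.inv().apply(np.asarray(pos)-st["eef_pos"])/.25; w=(R0.inv()*Rt).as_rotvec()/np.pi
    print("shift",s.round(4),"turn",w.round(4),"mm",np.linalg.norm(s)*250,"deg",np.linalg.norm(w)*180)
def axes(z,y):  # tool matrix from z axis and wanted y
    z=np.asarray(z,float)/np.linalg.norm(z);y=np.asarray(y,float);y=y-z*(y@z);y/=np.linalg.norm(y)
    return np.c_[np.cross(y,z),y,z]
YW=np.radians(9.8)
RG=axes((0,0,-1),(-np.sin(YW),np.cos(YW),0))
E
python3 -c "
from h import *
togo((0.5555,-0.2035,0.30),RG)"
```

```text
shift [-2.3664 -2.4097 -0.2748] turn [-0.0006 -0.0002 -0.1648] mm 847.1273554789652 deg 29.670769566301068
```

```bash
python3 -m jog '[[[-0.1,-0.1,-0.25,0,0,-0.05,85],[-0.3,-0.3,-0.28,0,0,-0.1,85],[-0.45,-0.45,-0.28,0,0,-0.165,85],[-0.6,-0.6,-0.28,0,0,-0.165,85],[-0.75,-0.75,-0.28,0,0,-0.165,85]]]'; python3 -c "
from h import *
togo((0.5555,-0.2035,0.30),RG)"
```

```text
time_s: 0.72
eef_pos: [0.317, 0.3223, 0.301]
orientation: [-0.269, 3.13, -0.0]
ft_force: [1.0, -0.1, -0.2]
width: 0.0849
finger_force: 0.0
shift [-0.5807 -2.2352  0.0048] turn [-0.0001  0.      0.0002] mm 577.3411670003032 deg 0.04011854269288102
```

```bash
python3 -m jog '[[[-0.06,-0.24,0,0,0,0,85],[-0.12,-0.48,0,0,0,0,85],[-0.18,-0.72,0,0,0,0,85],[-0.24,-0.96,0,0,0,0,85],[-0.26,-1,0,0,0,0,85]]]' && python3 -m jog '[[[-0.06,-0.24,0,0,0,0,85],[-0.12,-0.48,0,0,0,0,85],[-0.18,-0.72,0,0,0,0,85],[-0.24,-0.9,0,0,0,0,85],[-0.26,-0.95,0,0,0,0,85]]]'; python3 -c "
from h import *
togo((0.5555,-0.2035,0.30),RG)
st=arm.read_state();p,d=imaging.grab_frame('wrist');np.savez('w1.npz',p=p,d=d,**{k:st[k] for k in('eef_pos','orientation')})
cv2.imwrite('pics/w1.png',p[...,::-1])
print(proj(cam('wrist',st),[[.5555,-.2035,.2215],[.5555,-.2035,.1935]]),st['joints'])"
```

```text
time_s: 1.35
eef_pos: [0.424, 0.0858, 0.3006]
orientation: [0.26, -3.13, 0.001]
ft_force: [0.0, 0.1, 0.4]
width: 0.0851
finger_force: 0.0
time_s: 1.98
eef_pos: [0.5286, -0.135, 0.2997]
orientation: [0.266, -3.128, -0.002]
ft_force: [-0.9, 0.5, 0.6]
width: 0.085
finger_force: 0.0
shift [-0.0598 -0.2881 -0.0016] turn [ 0.0004 -0.0007 -0.0004] mm 73.57033831377791 deg 0.16816323062953
[[172.73991312 215.75628932]
 [180.82377656 204.35647669]] [-3.12558590e-01 -2.81634527e-02  1.23048423e+00  1.70348104e-04
  1.94197236e+00 -2.05319701e+00]
```

View pics/w1.png

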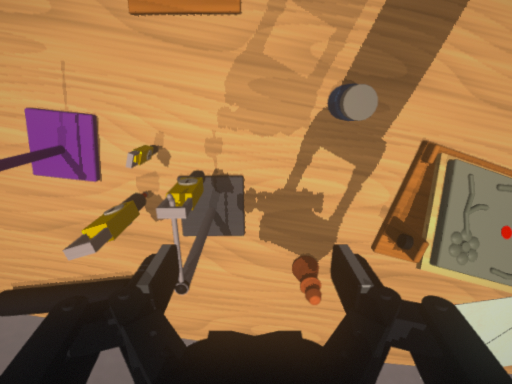

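The wrist view shows the gauge's loop at (173,212), the wire going to the post top (182,287), and the red dot at (507,232). I'll move over the gauge for the second view.

```bash
python3 -m jog '[[[-0.06,-0.2,0,0,0,0,85],[-0.06,-0.288,0,0,0,0,85],[-0.06,-0.288,0,0,0,0,85]]]'; python3 -c "
from h import *
st=arm.read_state();p,d=imaging.grab_frame('wrist');np.savez('w2.npz',p=p,d=d,**{k:st[k] for k in('eef_pos','orientation')})
a=np.load('w1.npz')['p'][160:300,130:250]
u=proj(cam('wrist',st),[[.5555,-.2035,.2215]])[0].astype(int);print(u,st['eef_pos'])
b=p[u[1]-60:u[1]+80,u[0]-60:u[0]+60]
o=np.hstack([cv2.resize(i,None,fx=3.3,fy=3.3,interpolation=2) for i in(a,b)]);cv2.imwrite('pics/w12.png',o[...,::-1]);print(o.shape)
"
```

```text
time_s: 2.4
eef_pos: [0.5549, -0.2019, 0.3009]
orientation: [0.269, -3.129, -0.001]
ft_force: [-1.0, -0.4, -0.2]
width: 0.085
finger_force: 0.0
[251 199] [ 0.55487482 -0.20190704  0.30093354]
(462, 792, 3)
```

View pics/w12.png

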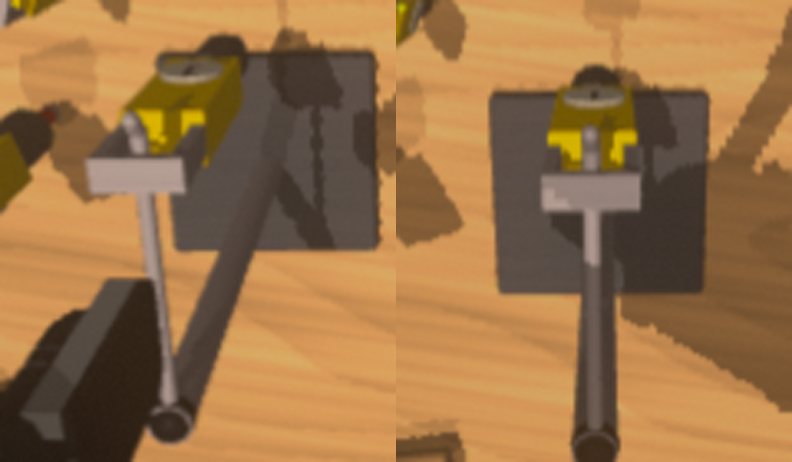

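```bash
python3 - <<'E'
from h import *
L=[{k:f[k] for k in f} for f in(np.load('w1.npz'),np.load('w2.npz'))]
c1,c2=[cam('wrist',s) for s in L]
z=3.3;A=lambda x,y:(130+x/z-.35,160+y/z-.35);B=lambda x,y:(191+(x-396)/z-.35,139+y/z-.35)
pts={'TL':((91,157),(541,174)),'TR':((186,157),(640,174)),'BR':((186,193),(640,210)),'BL':((91,192),(541,210)),'post':((171,418),(595,440)),'tip':((131,116),(591,128))}
G={}
for k,(a,b) in pts.items():
    G[k],e=tri(c1,A(*a),c2,B(*b));print(k,G[k].round(4),round(e,4))
m=np.mean([G[k] for k in('TL','TR','BR','BL')],0);v=G['TR']-G['TL']+G['BR']-G['BL'];print(m,np.linalg.norm(v)/2,np.degrees(np.arctan2(-v[0],v[1])))
for f,c in((L[0],c1),(L[1],c2)):
    u=proj(c,m)[0];y,x=int(u[1]),int(u[0]);print('depth',depthpt(c,u,np.median(f['d'][y-2:y+3,x-4:x+5])).round(4))
w=G['tip']-G['post'];print('wire yaw',np.degrees(np.arctan2(-w[1],-w[0])))
togo((m[0],m[1],m[2]-.028-.0187),RG)
E
```

```text
TL [ 0.5526 -0.2197  0.2151] 0.0
TR [ 0.5476 -0.1935  0.2164] 0.0001
BR [ 0.5566 -0.192   0.2197] 0.0001
BL [ 0.5616 -0.2181  0.2183] 0.0001
post [ 0.6338 -0.191   0.2154] 0.0014
tip [ 0.5368 -0.2085  0.2193] 0.0006
[ 0.55460154 -0.20582395  0.21737571] 0.02663296939722614 10.85978029398053
depth [ 0.5533 -0.2051  0.2201]
depth [ 0.5536 -0.2059  0.2202]
wire yaw 10.218889932815587
shift [ 0.0039 -0.0187  0.5231] turn [ 0.0003 -0.      0.0003] mm 130.87055396811778 deg 0.07723917518548011
```

```bash
python3 -m jog '[[[0,-0.015,0.0,0,0,-0.002,85],[0.003,-0.017,0.2,0,0,-0.002,85],[0.003,-0.017,0.4,0,0,-0.002,85],[0.003,-0.017,0.51,0,0,-0.002,85],[0.003,-0.017,0.51,0,0,-0.002,85]]]'; python3 -c "
from h import *
YW=np.radians(10.2);RG=axes((0,0,-1),(-np.sin(YW),np.cos(YW),0))
imaging.grab_frame('wrist');togo((.5542,-.2055,.173),RG);print(arm.read_state()['eef_pos'])"
```

```text
time_s: 3.08
eef_pos: [0.5537, -0.2052, 0.1713]
orientation: [0.281, -3.125, -0.004]
ft_force: [-0.4, -0.3, 0.1]
width: 0.0849
finger_force: 0.0
shift [0.0014 0.0012 0.0037] turn [ 0.0002 -0.0002  0.0003] mm 1.0354419803044153 deg 0.07382973218786101
[ 0.55460828 -0.20573165  0.17392292]
```

```bash
python3 -m jog '[[[0,0,0.004,0,0,0,60],[0,0,0.004,0,0,0,40],[0,0,0.004,0,0,0,20],[0,0,0.004,0,0,0,20],[0,0,0.004,0,0,0,20]]]' 45;python3 -m jog '[[[0,0,0,0,0,0,20],[0,0,0,0,0,0,20]]]'; python3 -c "
from h import *
p,d=imaging.grab_frame('side');cv2.imwrite('pics/s1.png',cv2.resize(p[170:290,230:350],None,fx=4,fy=4,interpolation=2)[...,::-1]);s=arm.read_state();print(s['eef_pos'],s['ft_force'],s['torque'])"
```

```text
time_s: 3.75
eef_pos: [0.5553, -0.2066, 0.1737]
orientation: [-0.279, 3.128, -0.001]
ft_force: [1.0, 0.4, 4.5]
width: 0.0254
finger_force: 45.4
time_s: 4.0
eef_pos: [0.5553, -0.2066, 0.1737]
orientation: [-0.279, 3.128, -0.001]
ft_force: [1.2, 0.9, 5.6]
width: 0.0253
finger_force: 45.5
[ 0.55528939 -0.2066303   0.17369269] [1.40240108 0.64693042 5.20335802] [ 0.13623469 -0.05951434 -0.02029921]
```

View pics/s1.png

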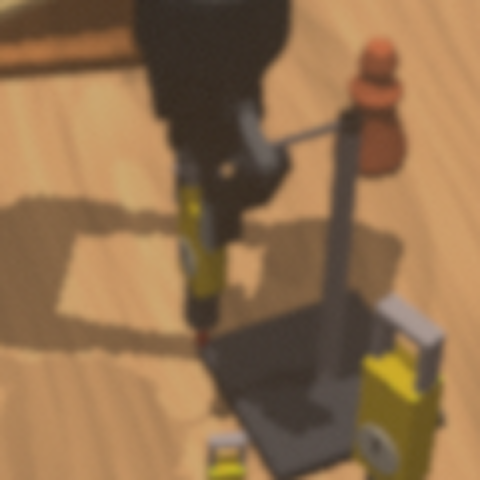

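```bash
python3 -m jog '[[[0,0,-0.025,0,0,0,20],[0,0,-0.05,0,0,0,20],[0,0,-0.05,0,0,0,20]]]'; python3 -m jog '[[[0.06,0,0,0,0,0,20],[0.12,0,0,0,0,0,20],[0.18,0,0,0,0,0,20],[0.24,0,0,0,0,0,20],[0.3,0,0,0,0,0,20]]]'; python3 -c "
from h import *
n=np.array([-.4213,.0503,.9055]);dot=np.array([.5614,.2511,.096])
# dot z>0.096 approach; straight lift first
s=arm.read_state();print(s['eef_pos'],s['ft_force'],s['torque'])
st=s;p,d=imaging.grab_frame('wrist');cv2.imwrite('pics/w3.png',p[...,::-1])
p,d=imaging.grab_frame('side');h=cv2.cvtColor(p,cv2.COLOR_RGB2HSV)
for ce,s,l in comps((h[...,0]>=22)&(h[...,0]<=34)&(h[...,1]>110)):print(ce,s)
"
```

```text
time_s: 4.42
eef_pos: [0.555, -0.2067, 0.1855]
orientation: [-0.279, 3.129, -0.0]
ft_force: [-0.3, 0.2, -1.5]
width: 0.0257
finger_force: 44.9
time_s: 5.05
eef_pos: [0.48, -0.2201, 0.1854]
orientation: [-0.279, 3.129, -0.0]
ft_force: [-0.0, -0.0, -1.5]
width: 0.0256
finger_force: 44.7
[ 0.47995193 -0.22011935  0.18542519] [-0.00935449 -0.00579025 -1.50060501] [-0.00880887 -0.03886282  0.02067563]
[242.3 228.6] [241 225   4   8  25]
[246.8 246.3] [245 242   5   9  23]
[328.8 271.7] [320 257  18  37 344]
[286. 289.] [282 285   9  10  71]
```

View pics/w3.png

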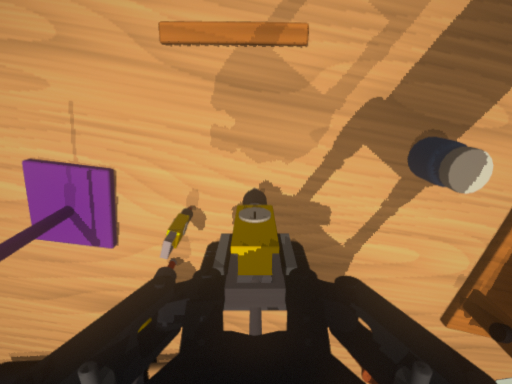

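The gauge is free of the wire and held, reading 1.5 N of weight. I'll raise it and measure the tip in the tool frame from the side camera.

```bash
python3 -m jog '[[[0,0,-0.2,0,0,0,20],[0,0.15,-0.4,0,0,0,20],[0,0.35,-0.54,0,0,0,20],[0,0.5,-0.54,0,0,0,20],[0,0.5,-0.54,0,0,0,20]]]'; python3 - <<'E'
from h import *
imaging.grab_frame('side');st=arm.read_state();c=cam('side')
p,d=imaging.grab_frame('side');np.savez('s2.npz',p=p,d=d)
T=np.eye(4);T[:3,:3]=R.from_rotvec(st['orientation']).as_matrix();T[:3,3]=st['eef_pos'];print(st['eef_pos'],st['dq'].max())
W=lambda P:(np.c_[np.atleast_2d(P),1]@T.T)[0,:3] if 0 else T[:3,:3]@np.asarray(P)+T[:3,3]
h=cv2.cvtColor(p,cv2.COLOR_RGB2HSV).astype(int);t=proj(c,W((0,0,.0993)))[0];o=proj(c,W((0,0,-.0187)))[0];print('pred tip',t,'origin',o)
x,y=t.astype(int)
red=((h[...,0]<8)|(h[...,0]>170))&(h[...,1]>110);w=np.zeros_like(red);w[y-30:y+15,x-25:x+25]=1
for ce,s,l in comps(red&w,2):print('red',ce,s)
yel=(h[...,0]>=20)&(h[...,0]<=36)&(h[...,1]>100);w=np.zeros_like(red);w[int(o[1])-15:y,x-30:x+30]=1
for ce,s,l in comps(yel&w,4):print('yel',ce,s)
a,b=x-50,y-85
im=cv2.resize(p[b:b+110,a:a+100],None,fx=5,fy=5,interpolation=2);print('crop origin',a,b);cv2.imwrite('pics/s2.png',im[...,::-1])
E
```

```text
time_s: 5.78
eef_pos: [0.459, -0.095, 0.3217]
orientation: [-0.284, 3.126, -0.001]
ft_force: [0.1, -0.7, -3.0]
width: 0.0251
finger_force: 45.2
[ 0.45910753 -0.09616862  0.32071855] 0.02537884419735133
pred tip [225.45413561 181.87688478] origin [221.85072501 136.73621007]
yel [221.9 152.7] [216 135  13  31 178]
yel [244.9 164. ] [237 161  18   8  52]
crop origin 175 96
```

View pics/s2.png

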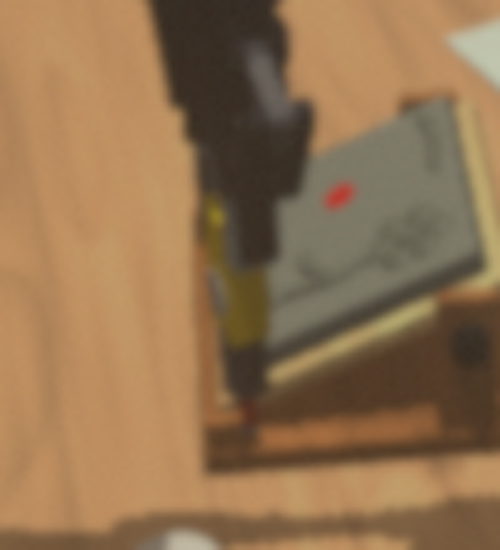

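The tip is at (224.8,182) against a predicted (225.5,181.9), and the barrel lies on the predicted axis, so the gauge sits true in the gripper. Next I hover over the dot.

```bash
cat >> h.py <<'E'
n=np.array([-.4213,.0503,.9055]);n/=np.linalg.norm(n);dot=np.array([.5614,.2511,.096])
RT=axes(-n,(-.177,.984,0))
E
python3 -c "
from h import *
togo(dot+n*(.0993+.08),RT);print(dot+n*(.0993+.08))"
```

```text
shift [-0.3591  1.3864  0.2463] turn [ 0.0389 -0.1339  0.0086] mm 363.3013624628841 deg 25.14639466119836
[0.48585917 0.260119   0.25835988]
```

```bash
python3 -m jog '[[[-0.05,0.2,0,0,0,0,20],[-0.1,0.4,0,0,0,0,20],[-0.15,0.6,0,0,0,0,20],[-0.2,0.8,0,0.0195,-0.067,0.004,20],[-0.25,0.98,0,0.039,-0.134,0.0086,20]]]'; python3 -m jog '[[[0,0,0,0,0,0,20],[0,0,0,0,0,0,20]]]';python3 -c "
from h import *
togo(dot+n*(.0993+.08),RT)"
```

```text
time_s: 6.5
eef_pos: [0.4785, 0.1559, 0.3193]
orientation: [-0.211, 2.761, -0.103]
ft_force: [-0.2, -0.0, -1.5]
width: 0.0253
finger_force: 45.4
time_s: 6.75
eef_pos: [0.4772, 0.1547, 0.3198]
orientation: [-0.215, 2.766, -0.103]
ft_force: [0.2, -0.3, -2.0]
width: 0.0251
finger_force: 45.5
shift [-0.0142  0.4352  0.2228] turn [ 0.0054 -0.0202  0.0012] mm 122.28101950179757 deg 3.762912404024656
```

```bash
python3 -m jog '[[[-0.014,0.2,0.05,0.0054,-0.02,0.0012,20],[-0.014,0.4,0.1,0.0054,-0.02,0.0012,20],[-0.014,0.434,0.2,0.0054,-0.02,0.0012,20],[-0.014,0.434,0.22,0.0054,-0.02,0.0012,20],[-0.014,0.434,0.22,0.0054,-0.02,0.0012,20]]]';python3 - <<'E'
from h import *
imaging.grab_frame('side');st=arm.read_state();togo(dot+n*(.0993+.08),RT,st)
f={};
for k in('wrist','side','top'): f[k]=imaging.grab_frame(k)
np.savez('hov.npz',**{k+x:v for k,(a,b) in f.items() for x,v in(('p',a),('d',b))},eef_pos=st['eef_pos'],orientation=st['orientation'])
D={}
for k,(p,d) in f.items():
    c=cam(k,st);u=proj(c,dot)[0];h=cv2.cvtColor(p,cv2.COLOR_RGB2HSV).astype(int)
    red=((h[...,0]<6)|(h[...,0]>172))&(h[...,1]>120);w=np.zeros_like(red);x,y=u.astype(int);w[max(y-25,0):y+25,x-25:x+25]=1
    for ce,s,l in comps(red&w,4): print(k,'pred',u.round(1),ce,s,cloud(c,d,np.argwhere(l)[:,::-1]).mean(0).round(4));D[k]=ce
p,d=f['wrist'];c=cam('wrist',st);h=cv2.cvtColor(p,cv2.COLOR_RGB2HSV)
C=cloud(c,d,np.argwhere(h[...,1]<70)[:,::-1]);e=(C-dot)@n;r=np.linalg.norm(C-dot-np.outer(e,n),axis=1)
C=C[(abs(e)<.01)&(r<.09)];k=np.ones(len(C),bool)
for _ in range(10):
    o=C[k].mean(0);q=np.linalg.svd(C[k]-o,full_matrices=False)[2][2];q*=np.sign(q[2]);e=(C-o)@q;k=abs(e)<.0012
print('wrist plane',len(C),k.sum(),q.round(4),'ang to n deg',np.degrees(np.arccos(q@n)),'offset of dot',(dot-o)@q)
cv2.imwrite('pics/hov.png',p[...,::-1])
E
```

```text
time_s: 7.38
eef_pos: [0.4868, 0.2585, 0.2598]
orientation: [-0.2, 2.701, -0.117]
ft_force: [0.0, 0.9, -1.6]
width: 0.0252
finger_force: 45.7
shift [0.0064 0.0066 0.0071] turn [-0.0001  0.0006 -0.0012] mm 2.8924430846635754 deg 0.2357624857229931
wrist pred [255.3 169.6] [255.6 169.1] [248 162  16  15 194] [0.5621 0.2514 0.0942]
side pred [242.1 134.5] [242.2 134.7] [240 133   5   4  15] [0.5617 0.2494 0.0965]
top pred [137.5 189.5] [137.  189.7] [134 187   7   7  40] [0.5608 0.2523 0.0962]
wrist plane 11781 9018 [-0.412   0.0522  0.9097] ang to n deg 0.5957833180325723 offset of dot 0.0023302394207053673
```

View pics/hov.png

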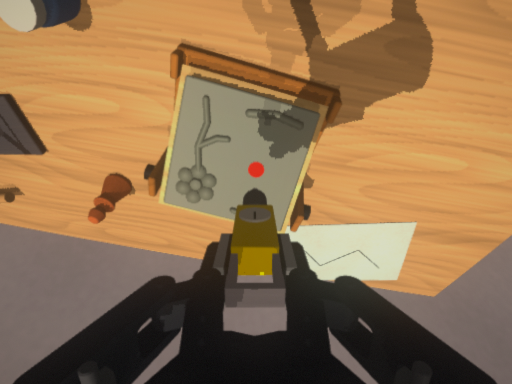

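All three views agree on the dot (at (256,169) in the wrist picture) within 2 mm, and on the plane within 0.6°. Now I go down to about 10 mm short.

```bash
python3 -m jog '[[[0.005,0.005,0.1,0,0,0,20],[0.005,0.005,0.2,0,0,0,20],[0.005,0.005,0.27,0,0,0,20],[0.005,0.005,0.28,0,0,0,20],[0.005,0.005,0.28,0,0,0,20]]]';python3 - <<'E'
from h import *
imaging.grab_frame('side');st=arm.read_state();togo(dot+n*.0993,RT,st);print(st['ft_force'],(st['ft_force']@n).round(2))
a=[]
for k,s in(('side',40),('top',40)):
    p,d=imaging.grab_frame(k);x,y=proj(cam(k),dot+n*.02)[0].astype(int);print(k,x,y);a.append(cv2.resize(p[y-s:y+s,x-s:x+s],(390,390),interpolation=2))
cv2.imwrite('pics/near.png',np.hstack(a)[...,::-1])
E
```

```text
time_s: 8.2
eef_pos: [0.5141, 0.2581, 0.1966]
orientation: [-0.204, 2.699, -0.115]
ft_force: [-0.4, 0.0, -1.3]
width: 0.0253
finger_force: 45.7
shift [ 0.0004 -0.0065  0.0499] turn [ 0.0005  0.001  -0.0003] mm 12.583367937141539 deg 0.2043300579879509
[ 0.4385668  -0.05804012 -0.93585792] -1.04
side 238 129
top 134 191
```

View pics/near.png

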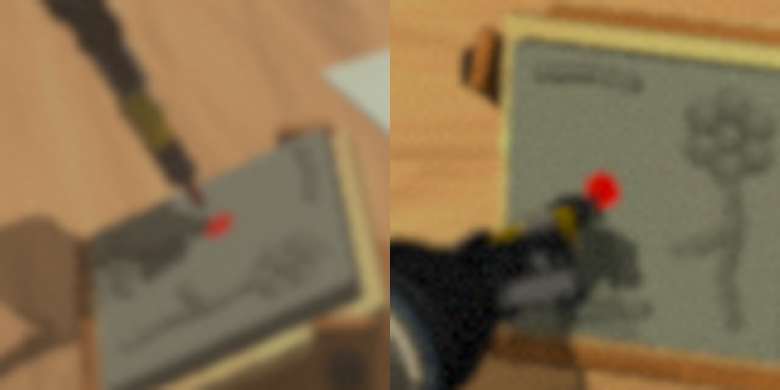

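```bash
cat >> h.py <<'E'
def avg(k=8):
    F,P,O=[],[],[]
    for _ in range(k):
        imaging.grab_frame('top');s=arm.read_state();F.append(s['ft_force']);P.append(s['eef_pos']);O.append(s['orientation'])
    F,P,O=map(np.array,(F,P,O));st=dict(eef_pos=P.mean(0),orientation=R.from_rotvec(O).mean().as_rotvec())
    print('F',F.mean(0).round(2),'F.n',(F@n).mean().round(2),(F@n).std().round(2),'posstd',P.std(0).round(4),'width',s['width'],s['finger_force'],s['time_s']);togo(dot+n*.0993,RT,st)
E
python3 -c "
from h import *
avg(10)";python3 -m jog '[[[0,-0.004,0.02,0,0,0,20],[0,-0.004,0.04,0,0,0,20],[0,-0.004,0.06,0,0,0,20],[0,-0.004,0.06,0,0,0,20]]]';python3 -c "
from h import *
avg(10)"
```

```text
F [-0.02  0.1  -1.73] F.n -1.55 0.36 posstd [0.0001 0.0001 0.0004] width 0.025561868112353704 45.673736929893494 8.85
shift [-0.0019 -0.0067  0.0468] turn [ 0.0004  0.0007 -0.0002] mm 11.841156711769429 deg 0.13847336585896405
time_s: 9.35
eef_pos: [0.5205, 0.2562, 0.1817]
orientation: [-0.204, 2.701, -0.116]
ft_force: [-1.2, -0.7, -0.1]
width: 0.0253
finger_force: 45.8
F [-1.04  0.02 -1.13] F.n -0.59 0.47 posstd [0.     0.     0.0001] width 0.02528300557523415 45.818297266960144 9.85
shift [-0.003  -0.0023 -0.0145] turn [ 0.0003  0.0004 -0.0002] mm 3.749567081920161 deg 0.09539901760764957
```

```bash
python3 -m jog '[[[0,0,0.01,0,0,0,20],[0,0,0.02,0,0,0,20],[0,0,0.02,0,0,0,20]]]';python3 -c "
from h import *
avg(30)"
```

```text
time_s: 10.22
eef_pos: [0.5227, 0.2562, 0.1778]
orientation: [-0.204, 2.7, -0.115]
ft_force: [-1.1, 0.8, 1.0]
width: 0.0251
finger_force: 45.9
F [-1.28  0.34  1.04] F.n 1.5 0.55 posstd [0.     0.     0.0001] width 0.02520862359465051 45.97880110144615 11.725
shift [-0.0025 -0.0025 -0.0345] turn [ 0.0003  0.0005 -0.0002] mm 8.665790525709964 deg 0.11501778034326492
```

```bash
python3 - <<'E'
from h import *
for k in('top','side'):
    p,d=imaging.grab_frame(k);c=cam(k);h=cv2.cvtColor(p,cv2.COLOR_RGB2HSV)
    C=cloud(c,d,np.argwhere(h[...,1]<70)[:,::-1]);e=(C-dot)@n;r=np.linalg.norm(C-dot-np.outer(e,n),axis=1);C=C[(abs(e)<.008)&(r<.1)];g=np.ones(len(C),bool)
    for _ in range(10):
        o=C[g].mean(0);q=np.linalg.svd(C[g]-o,full_matrices=False)[2][2];q*=np.sign(q[2]);e=(C-o)@q;g=abs(e)<.002
    print(k,q.round(4),'tilt',np.arccos(q[2]).round(4),'ang',np.degrees(np.arccos(q@n)).round(2))
    h0=cv2.cvtColor(np.load(f'{k}0.npz')['p'],cv2.COLOR_RGB2HSV)
    u=proj(c,dot)[0].round().astype(int);s=np.s_[u[1]-5:u[1]+6,u[0]-6:u[0]+7]
    for z in(h0,h):print('\n'.join(''.join('#' if v else '.' for v in r) for r in (((z[s][...,0]<8)|(z[s][...,0]>170))&(z[s][...,1]>120))),'\n')
E
```

```text
top [-0.418   0.062   0.9063] tilt 0.4363 ang 0.7
.............
.............
....###......
...#####.....
..#######....
..#######....
..#######....
..#######....
...######....
....###......
............. 

.............
.............
....###......
...#####.....
..#######....
..#######....
...######....
.....####....
.....####....
.............
............. 

side [-0.4193  0.06    0.9059] tilt 0.4373 ang 0.57
.............
.............
.............
.............
......###....
.....#####...
....#####....
....####.....
.....##......
.............
............. 

.............
.............
.............
.............
.....####....
.....#####...
....#####....
....####.....
.............
.............
.............
```

```bash
python3 -c "
from station import hand_in,arm
print(arm.read_state()['ft_force']);print(hand_in())"
```

```text
[-0.48286779  0.83675112  1.24055765]
the job is handed in; nothing more can be done
None
```

I handed the job in with the gauge off its hook, still gripped, and its tip on the red dot within about 2 mm; it is square to the tile within about 1° and pressed with about 3 N, roughly 8 mm of plunger travel, and the tile's slope is unchanged.

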